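Wedge a rocking edge-paint machine

ROBOT

A 6-joint arm with a two-finger parallel gripper is mounted at the origin on the work surface. World frame = base frame: x ahead of the robot, y to its left, z up, the work surface at z = 0. Lengths are in m, angles in rad, forces in N, time in s.
With the tool pointing down it reaches from about 0.35 to 0.85 m from the base axis. Payload 8.1 kg.
Tool frame: the origin (TCP) lies midway between the tips of the shut fingers; the grasp point (between the pads) lies 19 mm behind it (grasp_offset is the distance from the TCP to the grasp point, in m); z points along the fingers, y is the line along which they close (so a half turn about z gives the same grasp; the last joint's range is limited). The gripper opens to 85 mm and grips with 20 to 120 N. Pads are 22 mm wide; open, the fingers measure 114 mm over their backs; the gripper's body (76 mm by 85 mm) begins 54 mm behind the grasp point. The pads swing forward as they close: fully open they stand 13 mm farther back than shut.
Start: joints at [1.171, 0.13, 1.488, -0, 1.523, -0.085], TCP at [0.186, 0.571, 0.231] pointing down, gripper open.
Joint ranges: [-2.96, 2.96], [-0.89, 2.26], [0.02, 2.5], [-1.34, 4.48], [0, 2.73], [-2.66, 2.66]. Speed limits (rad/s): [2.39, 2.39, 2.79, 3.14, 3.14, 3.14].

INTERFACE

Orientations are given as a rotation vector (axis times angle).
In Python, from workcell import * gives the robot as it stands. The module is installed in compiled form; this text tells all that it offers.
- The arm moves only by the shell command python3 -m pendant 'ROWS' [OPENING]. ROWS is JSON, a list of rows, each a list of 2 entries, a list of its own where there are three numbers: the shift along the tool's x, y, z in m, then the turn about the tool's z in degrees. A call has 1 to 10 rows; each row shifts and turns the commanded pose from where the row before left it, along the tool's axes as they then stand; what a row does not reach is not made up. A row lasts 1/8 s, in which the tool goes at most 62.5 mm and 10.7 degrees, less where a joint would pass 70% of its speed; a pose out of reach is approached as far as the arm can. A call with a gripper value outside its range is refused whole. OPENING is the finger opening in m, from 0 to 0.0854, set as the call begins (- or left out, the last holds). The fingers move at their own pace and stop on an object; the grip force is fixed at half the most. Time passes only in rows, so rows that do not move let the fingers close. It gives the time, the measured TCP pose, the force, the opening and the grip force at its end, in the units of the state.
- get_obs(): the state, without advancing time (a new reading comes with each control period).
- get_image(name): name is "scene" or "side" or "wrist"; returns the picture (384x512x3 uint8, red, green, blue); there is no depth.
- camera_params(name): a dict with "fx", "fy", "cx", "cy" (pixels), "dist" ([k1, k2, p1, p2, k3] as OpenCV has them; the pictures are not rectified), "extrinsics" (4x4, takes a point from world to camera coordinates). Camera axes: x right, y down, z forward; pixel columns grow to the right and rows downward; lengths in m; the calibration is good to about 2 mm. A picture is of the moment at which its call begins: read the wrist's pose just before it. camera_params takes no time and is no camera call; for the wrist camera it gives the pose at the moment of the call.
- sign_off(): hands the job in; it is judged then, once.
The state is a dict: "time_s": time; "qpos": joint angles; "joint_vel": joint speeds; "joint_torque": joint torques, N m; "tool_pos": TCP position; "ee_rot": TCP orientation; "wrist_force": force on the tool from outside, world axes, zero at the start; "moment": the same for the moment, N m; "gripper_width": finger opening in m; "grip_force": force on a finger pad.
Only numpy, scipy, OpenCV 4.12 (cv2) and the standard library are available. Lean on these libraries where they do the work, as an engineer would, in place of code of your own. Each camera call takes 0.05 s, during which the arm holds its last target. There are 200 camera calls.

TASK

The edge-paint machine rocks because its front right foot (the one with the red nut) is short. With the fingertips, push the orange wedge along the table, thin end first, under that foot until the machine stands level, cannot rock any more and its foot rests on the wedge, then take the hand away. Only push the wedge (turn it into line first if need be) and never pick it up; do not ram it home, do not push or lift the machine itself, and leave the other things on the bench where they stand.

Things in the scene. Friction and masses are not known exactly. Their poses are not given: they have to be found in the camera images.
- stand: White edge-paint machine on 4 black ball feet, 200 x 180 mm apart. Aluminium deck overhangs them 20 mm, its top 64 mm up. From 45 mm behind the short foot a motor and paint head, from 110 mm a cabinet 250 mm high. Origin: on the table below the short foot. x: machine's front to back, y: along its front to the left foot, z up. Does not slide.
- rock (a joint): Machine's rocking angle, rad: 0 is level and firm (a stop), 0.052 is leaning down on the short foot (7 mm lower), as at the start. Free between; 3 to 5 N rest on the short foot, so pushing the wedge in takes up to about 9 N; the force rises sharply once level.
- short_foot (a point): Lowest point of the short foot (front right), a black rubber ball of 24 mm radius under a red nut on the deck: on the table while the machine leans, 7 mm above it when level.
- wedge: Loose orange plastic wedge, 90 mm long (x), 56 mm wide (y), flat below, 90 g: 1.2 mm thick at the thin end, rising evenly to 20 mm at the upright thick end. Origin: centre of its underside; x points to the thin end. The machine is level when the thin end is about 27 mm past the foot's lowest point. Friction about 0.35: it does not slip back.
- wedge_thin_end (a point): Middle of the wedge's thin edge, on the table.
- wedge_thick_end (a point): Middle of the wedge's upright thick end face (56 mm wide, 20 mm high), 10 mm above the table: where it is pushed.
- flask: Bystander: loose white bottle with a green cap, 84 mm wide, 190 mm high. Origin: centre of its underside.
- jar_red: Bystander: loose red jar, 52 mm wide, 65 mm high. Origin: centre of its underside.
- jar_blue: Bystander: loose blue jar, 52 mm wide, 65 mm high. Origin: centre of its underside.
- burnisher: Bystander: loose turned wooden burnisher, 44 mm wide, 80 mm high. Origin: centre of its underside.
- screwdriver: Bystander: loose screwdriver with a yellow handle, lying along its x. Origin: middle, on the table.
- gauge_block: Bystander: loose dark wooden block, 50 x 40 x 30 mm. Origin: centre of its underside.
- spare_wheel: Bystander: loose black ring, 56 mm wide, 16 mm high. Origin: centre of its underside.
Things that resemble listed ones, but are neither listed nor needed, are in the scene too. What is shaped like the wedge but pink or yellow is not meant.

How it is judged:
At the end, for the whole second after the job is handed in: The machine is within 0.010 rad of level (short foot within about 1.3 mm of its level height), its short foot rests on the wedge (more than 0.8 N), and the wedge lies flat on the table at rest (value of joint rock below 0.01 rad and contact force between wedge and stand above 0.8 N and horizontal distance between wedge and short_foot below 0.045 m and angle between wedge's own z axis and vertical below 0.05 rad and height (world z) of wedge below 0.004 m and linear speed of wedge below 0.01 m/s); the robot touches nothing.
It fails at once if the wedge is picked up or tipped (height (world z) of wedge above 0.012 m or angle between wedge's own z axis and vertical above 0.25 rad).
It fails at once if the wedge is rammed: pushed with more than 40 N (contact force between the fingers and wedge above 40 N).
It fails at once if the robot pushes or lifts the machine itself (more than 8 N) (contact force between any of the fingers, the arm and stand above 8 N).
It fails at once if another thing on the bench is displaced by more than 30 mm (distance of any of flask, jar_red, jar_blue, burnisher, screwdriver, gauge_block, spare_wheel from where it was at the start of the episode above 0.03 m).
It also fails if it takes over 64 s, if anything falls off the work surface, if the arm or the gripper's body presses on something with over 40 N, if the wrist force passes 120 N, or if a joint passes its speed limit or range.

## Working session

There is one attempt and no reset: what is moved stays moved. The work goes in short steps, Python scripts to look and compute and a shell command to move; the robot and the scene stay as the last step left them, time stands still between calls to the robot, and variables do not carry over. Pictures are saved under pics/ and viewed, at most 10 in all, crops included, and the job is handed in when it is done.

```bash
mkdir -p pics; cat > h.py <<'E'
from workcell import *
import numpy as np, cv2
def par(n):
    p=camera_params(n);K=np.array([[p['fx'],0,p['cx']],[0,p['fy'],p['cy']],[0,0,1.]])
    return K,np.array(p['dist'],float),np.array(p['extrinsics'],float)
def ray(n,uv,P=None):
    K,d,E=P or par(n);q=cv2.undistortPoints(np.array(uv,float).reshape(-1,1,2),K,d).reshape(-1,2)
    R,t=E[:3,:3],E[:3,3];return -R.T@t,np.c_[q,np.ones(len(q))]@R
def onplane(n,uv,z,P=None):
    c,D=ray(n,uv,P);return c+D*((z-c[2])/D[:,2])[:,None]
def proj(n,X,P=None):
    K,d,E=P or par(n);return cv2.projectPoints(np.array(X,float).reshape(-1,3),cv2.Rodrigues(E[:3,:3])[0],E[:3,3],K,d)[0].reshape(-1,2)
def save(img,f): cv2.imwrite('pics/'+f,img[:,:,::-1])
E
python3 - <<'E'
from h import *
a=get_image('scene');b=get_image('side');np.save('a.npy',a);np.save('b.npy',b)
save(cv2.resize(a,(800,600)),'scene0.png');save(cv2.resize(b,(800,600)),'side0.png')
for n in('scene','side'):
    K,d,E=par(n);print(n,-E[:3,:3].T@E[:3,3],E[2,:3])
o=get_obs();print(o['tool_pos'],o['ee_rot'],o['time_s'])
R=cv2.Rodrigues(np.array(o['ee_rot'],float))[0];print(R.round(3))
E
```

```text
scene [1.02566053 0.80427932 0.80023129] [-0.42875977 -0.64450214 -0.6330735 ]
side [ 0.26277535 -0.78496355  1.0272875 ] [ 0.20940979  0.61920899 -0.7567878 ]
[0.18555813 0.57005054 0.23033834] [-4.92448272e-01 -3.10232457e+00  2.61096216e-03] 0.1
[[-0.951  0.31  -0.001]
 [ 0.31   0.951 -0.002]
 [ 0.    -0.002 -1.   ]]
```

View pics/scene0.png

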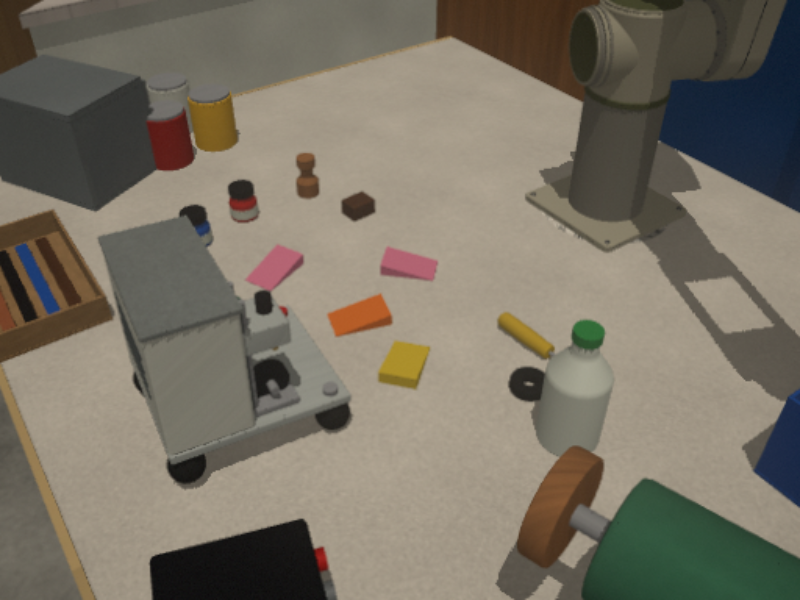

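View pics/side0.png

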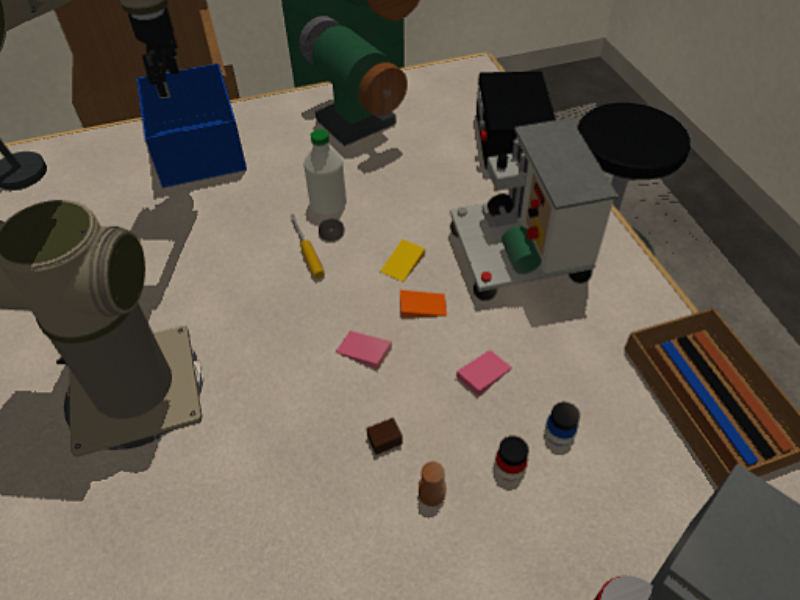

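Scene picture: the orange wedge is at (360,316), with a yellow wedge at (405,363) and pink ones at (275,268) and (409,264). Side picture: orange at (423,303), yellow at (403,260), pink at (364,348) and (484,372). The red nut is at (486,276) with the short foot below it at (486,290). Only the orange wedge fits the description. Next I'll measure it and check an enlarged crop.

```bash
python3 - <<'E'
from h import *
for n,f in(('scene','a.npy'),('side','b.npy')):
    I=np.load(f);h=cv2.cvtColor(I,cv2.COLOR_RGB2HSV)
    m=cv2.inRange(h,(5,170,100),(17,255,255))
    c=max([c for c in cv2.findContours(m,0,1)[0] if 150<(cv2.boundingRect(c)[0]+0)<350 and 150<cv2.boundingRect(c)[1]<230],key=cv2.contourArea)
    ap=cv2.approxPolyDP(c,2.5,True).reshape(-1,2);print(n,cv2.contourArea(c),ap.tolist())
    print(onplane(n,ap,0.).round(3).tolist()); print('z20',onplane(n,ap,0.02).round(3).tolist())
    m=cv2.inRange(h,(0,170,90),(4,255,255))|cv2.inRange(h,(174,170,90),(180,255,255))
    k,_,s,ce=cv2.connectedComponentsWithStats(m)
    for i in range(1,k):
        if s[i,4]>5: print('red',ce[i].round(1),s[i,4],onplane(n,ce[i],0.06).round(3))
b=np.load('b.npy');a=np.load('a.npy')
A=cv2.resize(b[125:205,240:390],(800,427),interpolation=2)
save(A,'side_c.png')
B=cv2.resize(a[180:320,80:290],(800,533),interpolation=2);save(B,'scene_c.png')
E
```

```text
scene 582.5 [[244, 190], [210, 201], [215, 214], [249, 206]]
[[0.5, -0.012, 0.0], [0.593, -0.024, 0.0], [0.608, 0.024, -0.0], [0.524, 0.046, 0.0]]
z20 [[0.514, 0.008, 0.02], [0.604, -0.004, 0.02], [0.618, 0.043, 0.02], [0.537, 0.065, 0.02]]
red [112.4  75.8] 8 [[ 0.571 -0.695  0.06 ]]
red [105.2  93. ] 414 [[ 0.634 -0.595  0.06 ]]
red [154.7 130.2] 77 [[ 0.6   -0.309  0.06 ]]
red [181.3 197.9] 7 [[ 0.675 -0.01   0.06 ]]
red [205.1 357.3] 72 [[0.836 0.379 0.06 ]]
side 364.5 [[256, 186], [257, 199], [285, 201], [283, 188]]
[[0.528, 0.062, 0.0], [0.515, 0.011, 0.0], [0.593, -0.025, 0.0], [0.606, 0.027, 0.0]]
z20 [[0.523, 0.046, 0.02], [0.51, -0.004, 0.02], [0.587, -0.039, 0.02], [0.599, 0.011, 0.02]]
red [309.   84.8] 10 [[0.858 0.422 0.06 ]]
red [310.7 176.1] 26 [[ 0.682 -0.004  0.06 ]]
red [385.5 376.9] 14 [[ 0.605 -0.595  0.06 ]]
```

View pics/side_c.png

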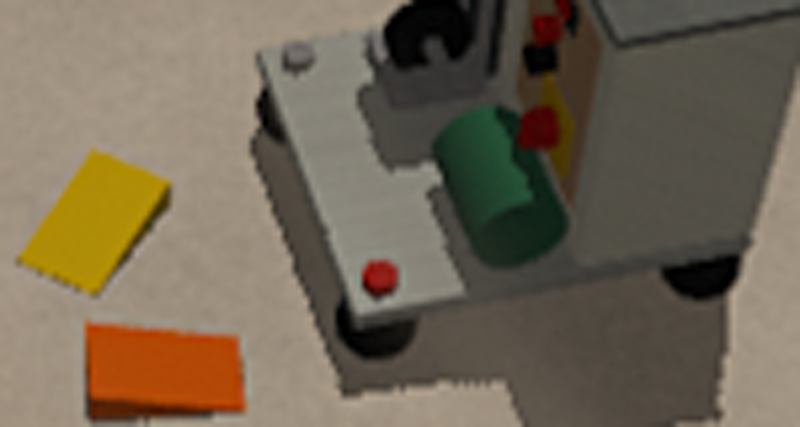

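View pics/scene_c.png

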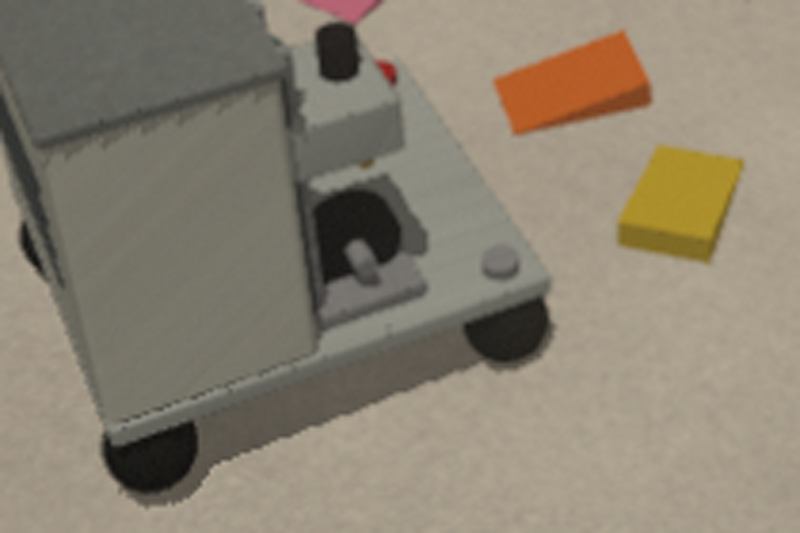

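The crops confirm it. The thin end of the orange wedge points at the foot with the red nut (side crop nut (380,277), foot (375,330)). The upright thick end is at the left in the side view and on the right in the scene view. Next: machine axes, foot position and clearances.

```bash
python3 - <<'E'
from h import *
def tri(u,v):
    c1,d1=ray('scene',[u]);c2,d2=ray('side',[v]);d1=d1[0];d2=d2[0]
    s=np.linalg.lstsq(np.c_[d1,-d2],c2-c1,rcond=None)[0];p=c1+d1*s[0];q=c2+d2*s[1];return ((p+q)/2).round(4),np.linalg.norm(p-q).round(4)
print('nut',tri((181.3,197.9),(310.7,176.1)),'left nut',tri((211.3,248.3),(295.9,135.7)))
s=512/800
print('footside z.024',onplane('side',[(240+375*.1875,125+325*.1875)],.02))
for n,u,z in(('flask',(565,440),0),('wheel',(528,383),.008),('drv1',(503,320),.01),('drv2',(549,350),.01),('yel',(405,363),.01),('pinkA',(409,264),.01),('block',(358,206),.015)):
    print(n,onplane('scene',[(u[0]*s,u[1]*s)],z).round(3))
for n,u,z in(('flask',(328,205),0),('wheel',(331,229),.008),('drvtip',(294,217),.01),('drv',(320,275),.01),('yel',(403,260),.01),('pinkA',(364,348),.01)):
    print('side',n,onplane('side',[(u[0]*s,u[1]*s)],z).round(3))
E
```

```text
nut (array([ 0.6787, -0.0062,  0.0639]), np.float64(0.0041)) left nut (array([0.7032, 0.1728, 0.0661]), np.float64(0.0024))
footside z.024 [[ 0.68235208 -0.00905303  0.02      ]]
flask [[0.464 0.376 0.   ]]
wheel [[0.44  0.274 0.008]]
drv1 [[0.383 0.152 0.01 ]]
drv2 [[0.37  0.242 0.01 ]]
yel [[0.562 0.144 0.01 ]]
pinkA [[ 0.42  -0.049  0.01 ]]
block [[ 0.399 -0.244  0.015]]
side flask [[0.455 0.36  0.   ]]
side wheel [[0.44  0.274 0.008]]
side drvtip [[0.372 0.336 0.01 ]]
side drv [[0.385 0.148 0.01 ]]
side yel [[0.558 0.132 0.01 ]]
side pinkA [[ 0.418 -0.058  0.01 ]]
```

Machine x has a yaw of about −8°, and the foot is near (0.681,−0.005). The wedge yaw is about −16°, with its thick end at about (0.513,0.025). I'll move above a spot behind it.

```bash
python3 -m pendant '[[[-0.037,-0.035,0],0],[[-0.037,-0.035,0],0],[[-0.037,-0.035,0],0],[[-0.037,-0.035,0],0],[[-0.037,-0.035,0],0],[[-0.037,-0.035,0],0],[[-0.037,-0.035,0],0],[[-0.037,-0.035,0],0],[[-0.037,-0.035,0],0],[[-0.037,-0.035,0],0]]' 0.03
python3 -m pendant '[[[-0.037,-0.035,0],0],[[-0.037,-0.035,0],0],[[0,0,0.03],-2.4],[[0,0,0.03],0],[[0,0,0],0]]'
python3 - <<'E'
from h import *
o=get_obs();P=par('wrist');w=get_image('wrist');np.save('w.npy',w)
print(o['tool_pos'],cv2.Rodrigues(np.array(o['ee_rot'],float))[0].round(3).tolist(),o['time_s'])
h=cv2.cvtColor(w,cv2.COLOR_RGB2HSV);m=cv2.inRange(h,(5,150,60),(17,255,255))
c=max(cv2.findContours(m,0,1)[0],key=cv2.contourArea);ap=cv2.approxPolyDP(c,4,True).reshape(-1,2)
print(ap.tolist());print(onplane('wrist',ap,0,P).round(4).tolist());print(onplane('wrist',ap,.02,P).round(4).tolist())
f=proj('wrist',[[.681,-.005,0.0]],P);print('foot',f)
save(cv2.resize(w,(800,600)),'w0.png')
E
```

```text
time_s: 1.35
tool_pos: [0.4295, 0.1216, 0.2311]
ee_rot: [-0.492, -3.103, -0.0]
wrist_force: [0.1, 0.3, -0.1]
gripper_width: 0.0301
grip_force: 0.0
time_s: 1.98
tool_pos: [0.4756, 0.0336, 0.1684]
ee_rot: [-0.427, -3.106, 0.001]
wrist_force: [0.5, 0.4, -0.0]
gripper_width: 0.0301
grip_force: 0.0
[0.47561017 0.03358402 0.16835525] [[-0.963, 0.27, -0.006], [0.27, 0.963, 0.0], [0.006, -0.001, -1.0]] 1.975
[[229, 214], [229, 287], [278, 289], [281, 215]]
[[0.5087, -0.0014, 0.0], [0.5913, -0.0266, 0.0], [0.6083, 0.0249, 0.0], [0.5241, 0.0495, 0.0]]
[[0.5016, 0.0022, 0.02], [0.5789, -0.0213, 0.02], [0.5949, 0.0268, 0.02], [0.516, 0.0498, 0.02]]
foot [[268.66444721 345.84784511]]
```

View pics/w0.png

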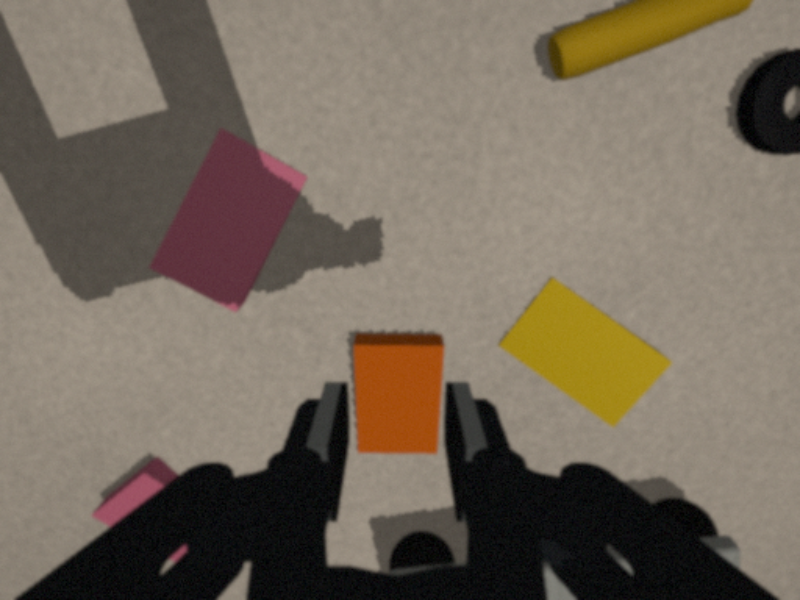

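The wedge lies at (355–443, 335–452) in the wrist picture, centred between the fingers, and the short foot shows at (420,555). That agrees with my estimates, so I'll lower the fingers behind the wedge and approach.

```bash
python3 -m pendant '[[[0,0.001,0.04],0],[[0,0,0.04],0],[[0,0,0.04],0],[[0,0,0.025],0],[[0,0,0.01],0],[[0,0,0.006],0],[[0,0,0],0]]'
python3 -m pendant '[[[-0.008,0,0],0],[[-0.008,0,0],0],[[-0.005,0,0],0],[[-0.005,0,0],0],[[-0.005,0,0],0],[[0,0,0],0]]'
python3 -m pendant '[[[-0.005,0,0],0],[[-0.005,0,0],-0.7],[[-0.005,0,0],-0.7],[[-0.005,0,0],-0.7],[[-0.005,0,0],-0.7],[[-0.005,0,0],-0.7],[[0,0,0],0]]'
python3 - <<'E'
from h import *
o=get_obs();P=par('wrist');w=get_image('wrist')
h=cv2.cvtColor(w,cv2.COLOR_RGB2HSV);m=cv2.inRange(h,(5,150,60),(17,255,255))
c=max(cv2.findContours(m,0,1)[0],key=cv2.contourArea);ap=cv2.approxPolyDP(c,4,True).reshape(-1,2)
print(ap.tolist());print(onplane('wrist',ap,0,P).round(4).tolist())
save(cv2.resize(w,(800,600)),'w1.png')
E
```

```text
time_s: 2.9
tool_pos: [0.4791, 0.0347, 0.0113]
ee_rot: [0.427, 3.111, 0.0]
wrist_force: [0.3, 0.9, 0.3]
gripper_width: 0.03
grip_force: 0.0
time_s: 3.65
tool_pos: [0.5083, 0.0262, 0.0103]
ee_rot: [0.428, 3.112, -0.0]
wrist_force: [0.2, -0.2, -0.0]
gripper_width: 0.0297
grip_force: 0.0
time_s: 4.53
tool_pos: [0.5375, 0.0187, 0.0104]
ee_rot: [0.332, 3.124, 0.0]
wrist_force: [-0.2, 0.6, 0.5]
gripper_width: 0.0301
grip_force: 0.0
[[224, 271], [216, 328], [208, 336], [209, 361], [248, 368], [297, 362], [299, 336], [291, 329], [283, 271]]
[[0.5467, 0.0008, 0.0], [0.5819, -0.0125, 0.0], [0.5864, -0.0184, 0.0], [0.6043, -0.0225, 0.0], [0.6144, -0.001, 0.0], [0.6161, 0.0286, 0.0], [0.5975, 0.0329, 0.0], [0.5916, 0.0292, 0.0], [0.5533, 0.0316, 0.0]]
```

View pics/w1.png

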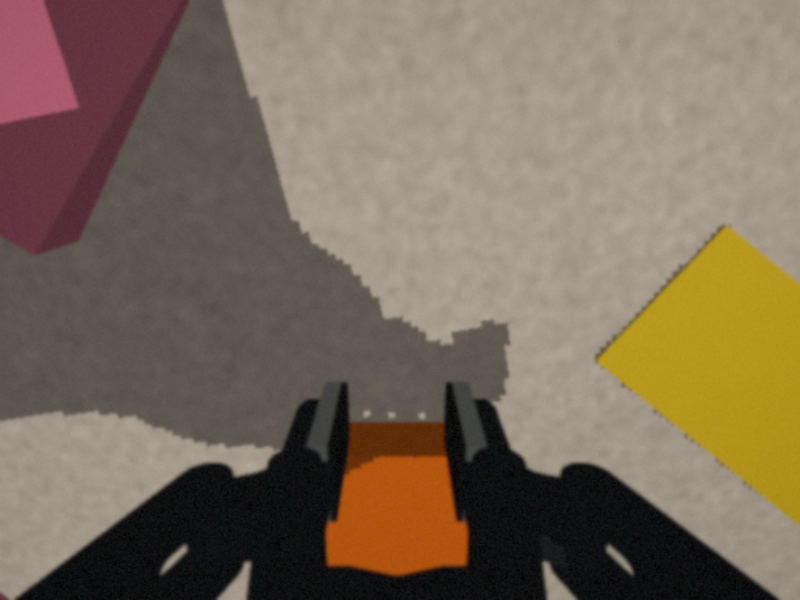

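The thick end (row 422) is flush against both fingers and the wedge is moving straight. I'll keep pushing and steer to −8°.

```bash
python3 -m pendant '[[[-0.005,0,0],-0.8],[[-0.005,0,0],-0.8],[[-0.005,0,0],-0.8],[[-0.005,0,0],-0.8],[[-0.005,0,0],-0.8],[[-0.005,0,0],0],[[-0.003,0,0],0],[[0,0,0],0]]'
python3 - <<'E'
from h import *
P=par('side');b=get_image('side')
h=cv2.cvtColor(b,cv2.COLOR_RGB2HSV);m=cv2.inRange(h,(5,170,60),(17,255,255));m[:,:240]=0;m[:160]=0;m[:,330:]=0;m[215:]=0
c=max(cv2.findContours(m,0,1)[0],key=cv2.contourArea);ap=cv2.approxPolyDP(c,2,True).reshape(-1,2)
print(ap.tolist());print(onplane('side',ap,0,P).round(4).tolist())
save(cv2.resize(b[140:220,240:360],(800,533),interpolation=2),'s1.png')
E
```

```text
time_s: 5.58
tool_pos: [0.5698, 0.0131, 0.0103]
ee_rot: [0.223, 3.133, 0.0]
wrist_force: [-0.2, -0.3, 0.2]
gripper_width: 0.0299
grip_force: 0.0
[[280, 200], [307, 195], [302, 183], [283, 184]]
[[0.5802, -0.0158, 0.0], [0.6664, -0.0245, 0.0], [0.6706, 0.0264, 0.0], [0.612, 0.0422, 0.0]]
```

View pics/s1.png

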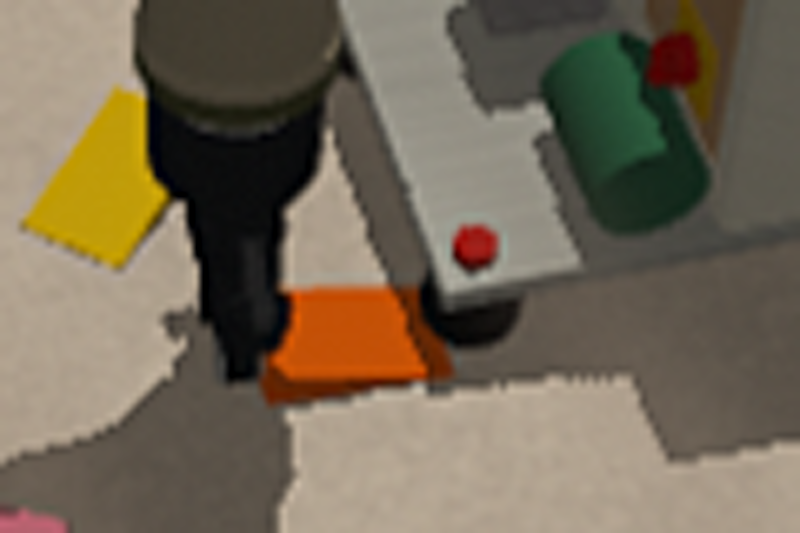

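The wedge lines up with the foot: its thin edge (side crop around (435,330)) is just short of the ball. I'll continue slowly and watch the force.

```bash
python3 -m pendant '[[[-0.003,0,0],0],[[-0.003,0,0],0],[[-0.003,0,0],0],[[-0.003,0,0],0],[[-0.003,0,0],0],[[-0.003,0,0],0]]'
python3 -m pendant '[[[-0.002,0,0],0],[[-0.002,0,0],0],[[-0.002,0,0],0],[[-0.002,0,0],0]]'
python3 -m pendant '[[[-0.0015,0,0],0],[[-0.0015,0,0],0],[[-0.0015,0,0],0],[[0,0,0],0]]'
```

```text
time_s: 6.38
tool_pos: [0.5862, 0.0108, 0.0098]
ee_rot: [-0.223, -3.131, -0.0]
wrist_force: [-5.5, 0.8, 2.9]
gripper_width: 0.03
grip_force: 2.8
time_s: 6.88
tool_pos: [0.5948, 0.0095, 0.0099]
ee_rot: [-0.223, -3.133, -0.0]
wrist_force: [-4.3, 1.0, -0.2]
gripper_width: 0.0299
grip_force: 1.9
time_s: 7.38
tool_pos: [0.6001, 0.0087, 0.0104]
ee_rot: [0.223, 3.133, -0.0]
wrist_force: [-1.8, -0.2, -0.3]
gripper_width: 0.0299
grip_force: 1.0
```

```bash
python3 -m pendant '[[[-0.001,0,0],0],[[-0.001,0,0],0],[[-0.001,0,0],0]]' | grep -E 'tool|wrist'
python3 -m pendant '[[[-0.001,0,0],0],[[-0.001,0,0],0]]'| grep -E 'tool|wrist'
python3 -m pendant '[[[-0.001,0,0],0],[[-0.001,0,0],0]]'| grep -E 'tool|wrist'
```

```text
tool_pos: [0.6027, 0.0084, 0.0103]
wrist_force: [-3.2, 0.0, -0.6]
tool_pos: [0.6048, 0.0081, 0.0103]
wrist_force: [-2.8, -0.1, -0.9]
tool_pos: [0.6068, 0.0078, 0.0103]
wrist_force: [-2.8, 0.2, -0.9]
```

```bash
python3 -m pendant '[[[-0.001,0,0],0]]' | grep -E 'tool|wrist'
python3 -m pendant '[[[-0.001,0,0],0]]'| grep -E 'tool|wrist'
python3 -m pendant '[[[-0.001,0,0],0]]'| grep -E 'tool|wrist'
python3 - <<'E'
from h import *
b=get_image('side')
h=cv2.cvtColor(b,cv2.COLOR_RGB2HSV)
m=cv2.inRange(h,(0,170,90),(4,255,255))|cv2.inRange(h,(174,170,90),(180,255,255));k,_,s,ce=cv2.connectedComponentsWithStats(m)
print([(ce[i].round(1),s[i,4]) for i in range(1,k) if 290<ce[i][0]<330 and 160<ce[i][1]<190])
save(cv2.resize(b[140:220,240:360],(800,533),interpolation=2),'s2.png')
E
```

```text
tool_pos: [0.6077, 0.0076, 0.0103]
wrist_force: [-2.4, 0.7, -0.2]
tool_pos: [0.6085, 0.0075, 0.0102]
wrist_force: [-3.9, 0.6, -1.0]
tool_pos: [0.6091, 0.0075, 0.0099]
wrist_force: [-4.6, 0.7, -0.8]
[(array([311.6, 173.9]), np.int32(25))]
```

View pics/s2.png

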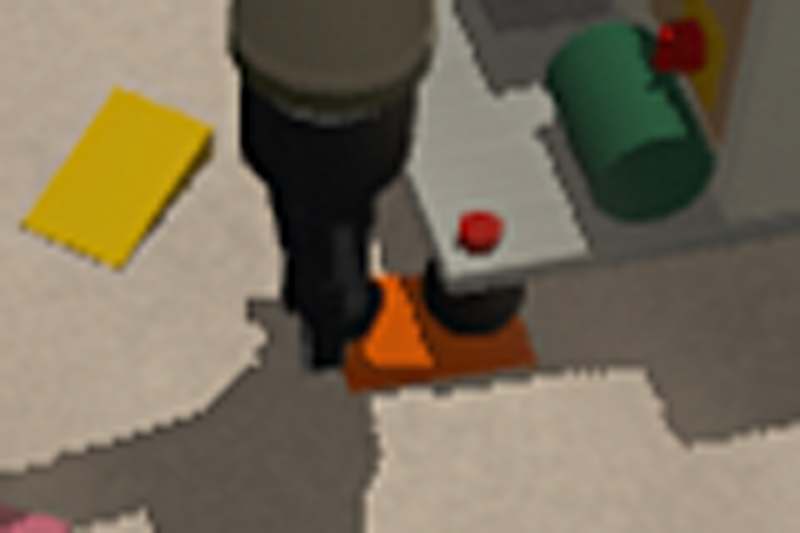

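The foot now rests on the wedge, whose thin end shows about 27 mm past it, and the nut has risen about 2.2 px. I'll push in single millimetres until the force rises.

```bash
python3 -m pendant '[[[-0.001,0,0],0]]' | grep -E 'tool|wrist'
python3 -m pendant '[[[-0.001,0,0],0]]'| grep -E 'tool|wrist'
python3 - <<'E'
from h import *
print(proj('side',[[.6787,-.0062,.0639],[.681,-.004,.0709]]))
E
```

```text
tool_pos: [0.6095, 0.0074, 0.0098]
wrist_force: [-10.9, 1.3, 2.2]
tool_pos: [0.6097, 0.0074, 0.0098]
wrist_force: [-14.9, 1.4, 6.9]
[[310.00315584 176.06551673]
 [310.60659525 173.81036329]]
```

The force rose sharply from about 4 to 15 N and the nut's rise matches level (−2.2 px against −2.26 predicted). The wedge is home, so I'll retract.

```bash
python3 -m pendant '[[[0.003,0,0],0],[[0.01,0,0],0],[[0.015,0,0],0],[[0.015,0,0],0],[[0.005,0,-0.03],0],[[0,0,-0.05],0],[[0,0,-0.05],0],[[0,0,-0.03],0],[[0,0,0],0],[[0,0,0],0]]'
python3 - <<'E'
from h import *
b=get_image('side')
h=cv2.cvtColor(b,cv2.COLOR_RGB2HSV)
m=cv2.inRange(h,(0,170,90),(4,255,255))|cv2.inRange(h,(174,170,90),(180,255,255));k,_,s,ce=cv2.connectedComponentsWithStats(m)
print([(ce[i].round(1),s[i,4]) for i in range(1,k) if 290<ce[i][0]<330 and 160<ce[i][1]<190])
save(cv2.resize(b[140:220,240:360],(800,533),interpolation=2),'s3.png')
E
```

```text
time_s: 10.18
tool_pos: [0.5638, 0.0139, 0.1697]
ee_rot: [-0.223, -3.134, 0.0]
wrist_force: [-0.8, 0.6, -0.6]
gripper_width: 0.03
grip_force: 0.0
[(array([311.6, 173.9]), np.int32(25))]
```

View pics/s3.png

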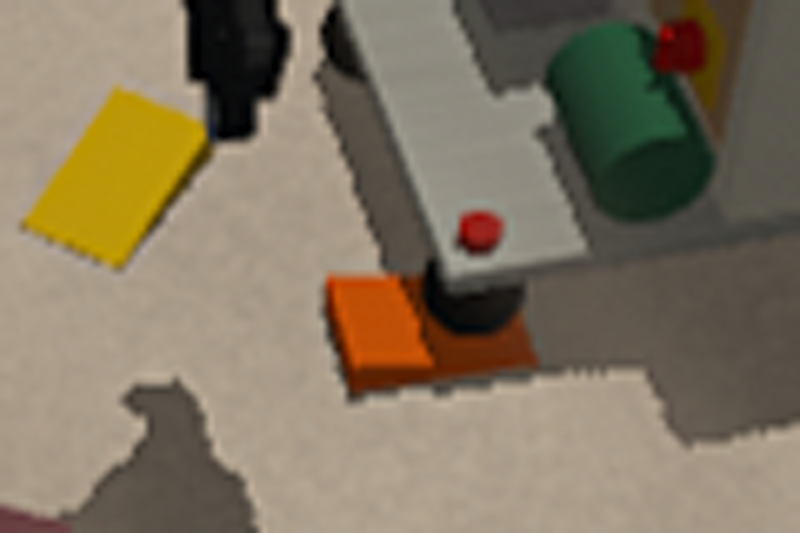

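The wedge stayed under the foot, the nut is still at the level position (311.6,173.9), and the hand is clear. Handing in.

```bash
python3 -c "
from workcell import *
print(sign_off())"
```

```text
the job is handed in; nothing more can be done
None
```

I pushed the orange wedge under the red-nut foot until the push force rose sharply (to about 15 N); the nut stood at its expected level height and stayed there once the hand was clear, and I handed the job in at about 10 s, but the hand-in returned no verdict.

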